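# Fasten the narrow transport case

## Task

The narrow transport case is packed and ready to go: swing the hasp on its lid over its catch and press it down flat. The wide case is still being filled, so leave its hasp standing open as it is.

Things in the scene. Friction and masses are not known exactly. Their poses are not given: they have to be found in the camera images.
- narrow_case_hasp (a joint): Narrow case's hasp, a flat steel leaf hinged on the lid: 44 mm wide, 3 thick, 82 from hinge line to rounded free end, slot 22 wide from 24 to 52 mm. Value (rad): 0 closed, flat over the catch; 1.57 upright; starts 1.75 to 2.2, leaning back over the lid, away from the catch; stop 2.6. Stiff hinge: the leaf stays where left, about 1 N at its free end swings it.
- narrow_case_hinge (a point): Middle of that hasp's hinge line, 5 mm above the case's flat top. Case: fixed, grey, white top, 190 mm deep (x), 150 wide (y), 72 high; hinge line 82 behind its front edge, midway across. Axes: x from catch to hinge and on over the flat clear lid (away from the robot), y along the hinge line, z up. Closed, the leaf lies along -x, top face 1.5 above this point; open past upright it leans to +x.
- narrow_case_catch (a point): Top of the narrow case's catch: a steel staple 17 mm wide (y), 5 thick, rising 16.5 above the case's flat top, 40 from the hinge line on its -x side. It comes up through the leaf's slot when closed. The leaf's solid end, 52 to 82 mm from the hinge line, is clear of it: the place to press.
- wide_case_tip (a point): Middle of the free end of the wide case's hasp, to be left alone. Wide case: 190 mm deep, 250 wide, 92 high, same make and same hasp, also standing open. Either case may be at the left or the right.

How it is judged (in metres and radians):
At the end, for the whole second after the job is handed in: The narrow case's hasp lies over its catch within 0.18 rad (about 10 degrees) of flat, at rest and let go; the free end of the wide case's hasp is within 20 mm of where it stood (value of joint narrow_case_hasp below 0.18 rad and velocity of joint narrow_case_hasp below 0.05 rad/s and distance of wide_case_tip from where it was at the start of the episode below 0.02 m); the robot touches nothing.
It fails at once if the wide case's hasp is swung: its free end moves more than 20 mm (distance of wide_case_tip from where it was at the start of the episode above 0.02 m).
It also fails if it takes over 32 s, if anything falls off the work surface, if the arm or the gripper's body presses on something with over 40 N, if the wrist force passes 120 N, or if a joint passes its speed limit or range.

## Robot

A 7-joint arm with a two-finger parallel gripper is mounted at the origin on a cart in front of the work surface, level with it; the furniture and walls round the work are solid. World frame = base frame: x ahead of the robot, y to its left, z up, the work surface at z = 0. Lengths are in mm, angles in rad, forces in N, time in s.
With the tool pointing down it reaches from about 425 to 925 mm from the base axis. Payload 6.8 kg.
Tool frame: the origin (TCP) lies midway between the tips of the shut fingers; the grasp point (between the pads) lies 19 mm behind it; z points along the fingers, y is the line along which they close (so a half turn about z gives the same grasp; the last joint's range is limited). The gripper opens to 88 mm and grips with 3 to 60 N. Pads are 20 mm wide; open, the fingers measure 115 mm over their backs; the gripper's body (75 mm by 178 mm) begins 61 mm behind the grasp point.
Start: joints at [-1.395, 0.477, 0.022, 1.555, -0.011, 1.109, -0.083], TCP at [189, 648.017, 222.664] pointing down, gripper open.
Joint ranges: [-2.96, 2.96], [-0.34, 2.1], [-1.41, 1.46], [0.24, 2.44], [-1.37, 4.51], [0.17, 1.92], [-2.96, 2.96]. Speed limits (rad/s): [2.39, 2.39, 3.14, 3.14, 3.14, 3.14, 3.14].

## Interface

Orientations are given as a 3x3 rotation matrix whose columns are the frame's x, y, z axes.
In Python, from workcell import * gives the robot as it stands. The module is installed in compiled form; this text tells all that it offers.
- The arm moves only by the shell command python3 -m creep 'ROWS' [FORCE]. ROWS is JSON, a list of rows, each a list of 7 numbers: the shift along the tool's x, y, z in cm, then the turn, a rotation vector about the tool's x, y, z in rad, then the finger opening in cm, from 0 to 8.78. A call has 1 to 8 rows; each row is the pose to reach, as a shift and turn from the pose commanded when the call began, along the tool's axes at that moment; what a row does not reach only later rows make up. A row lasts 1/8 s, in which the tool goes at most 62.5 mm and 10.7 degrees, less where a joint would pass 70% of its speed; a pose out of reach is approached as far as the arm can. A call with a gripper value outside its range is refused whole. The fingers move at their own pace and stop on an object; FORCE is the grip in N (left out, the last holds). Time passes only in rows, so rows that repeat a pose let the fingers close. It gives the time, the measured TCP pose, the force, the opening and the grip force at its end, in the units of the state.
- get_obs(): the state, without advancing time (a new reading comes with each control period).
- grab_frame(name): name is "side" or "top"; returns a dict with "img" (480x640x3 uint8, red, green, blue), "intrinsics" (3x3 intrinsics, pixels), "dist_coeffs" ([k1, k2, p1, p2, k3] as OpenCV has them; the pictures are not rectified), "rvec" (rotation vector, rad) and "tvec" (3), from world to camera coordinates, as OpenCV has them. Camera axes: x right, y down, z forward; pixel columns grow to the right and rows downward; lengths in mm; the calibration is good to about 2 mm. A picture is of the moment at which its call begins. There is no depth.
- hand_in(): hands the job in; it is judged then, once.
Trained networks look in the newest picture that a camera, given by its name, has taken for a name from the list of things; names that differ only in an ending like _2 or _b are one class to them, and where a whole thing is asked for, a point or a joint stands for the part that bears it (a point fixed in the world has none). Each returns a list of dicts, best first, with "score" (0 to 1); they miss things now and then, are a little off and sometimes report something else, mostly with a low value. They report only what shows in the picture. A call takes as long as a camera call.
- find_in(camera, query): "point" ([x, y, z] in mm, in world coordinates, good to about 4 mm: the middle of the surface that is visible of it).
- masks_of(camera, query): "region" (480x640 bool, what is visible of it).
- landmark_of(camera, query): "point" ([x, y, z] in mm, in world coordinates, good to about 4 mm: a listed point, or the origin of a listed thing).
The state is a dict: "clock": time; "qpos": joint angles; "dq": joint speeds; "joint_torque": joint torques, N m; "tcp_pos": TCP position; "orientation": TCP orientation; "ft_force": force on the tool from outside, world axes, zero at the start; "ft_torque": the same for the moment, N m; "gripper_width": finger opening in mm; "grasp_force": force on a finger pad.
Only numpy, scipy, OpenCV 4.12 (cv2) and the standard library are available. Lean on these libraries where they do the work, as an engineer would, in place of code of your own. Each camera call takes 0.05 s, during which the arm holds its last target. There are 200 camera calls.

## Working session

There is one attempt and no reset: what is moved stays moved. The work goes in short steps, Python scripts to look and compute and a shell command to move; the robot and the scene stay as the last step left them, time stands still between calls to the robot, and variables do not carry over. Pictures are saved under pics/ and viewed, at most 10 in all, crops included, and the job is handed in when it is done.

```bash
mkdir -p pics; python3 - <<'E'
from workcell import *
import cv2,numpy as np
np.set_printoptions(precision=3,suppress=True)
o=get_obs();print(o["clock"],o["tcp_pos"],o["orientation"],o["gripper_width"])
for c in("top","side"):
    f=grab_frame(c);cv2.imwrite(f"pics/{c}0.png",f["img"][:,:,::-1])
    for n in("narrow_case_hinge","narrow_case_catch","wide_case_tip"):
        for d in landmark_of(c,n)[:3]:print(c,n,np.array(d["point"]),round(d["score"],2))
    for d in find_in(c,"narrow_case_hasp")[:3]:print(c,"hasp",np.array(d["point"]),round(d["score"],2))
E
```

```text
0.0 [188.832 647.42  221.713] [[-0.96   0.28  -0.   ]
 [ 0.28   0.96  -0.002]
 [-0.    -0.002 -1.   ]] 87.86098836365005
top narrow_case_hinge [490.1 250.5  79.2] 0.95
top narrow_case_catch [450.5 252.5  82.8] 0.76
top wide_case_tip [ 583.4 -258.4  165.3] 0.57
top hasp [503.  244.  123.8] 0.64
side narrow_case_catch [448.3 243.5  86.4] 0.56
side wide_case_tip [ 582.  -258.9  162. ] 0.65
side hasp [499.3 241.9 118. ] 0.53
side hasp [480.9 183.   58.6] 0.16
```

View pics/top0.png

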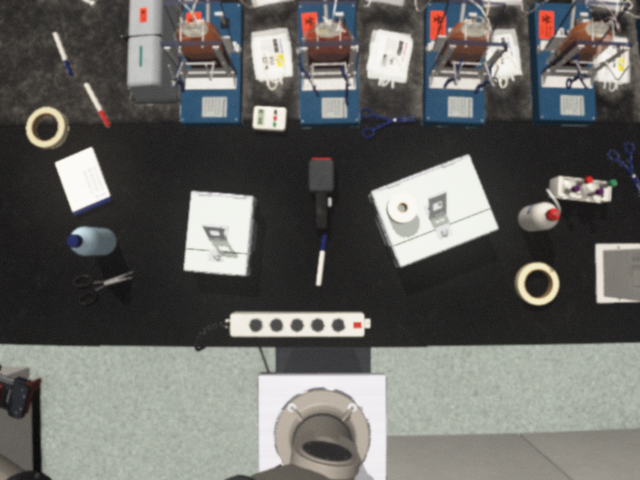

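View pics/side0.png

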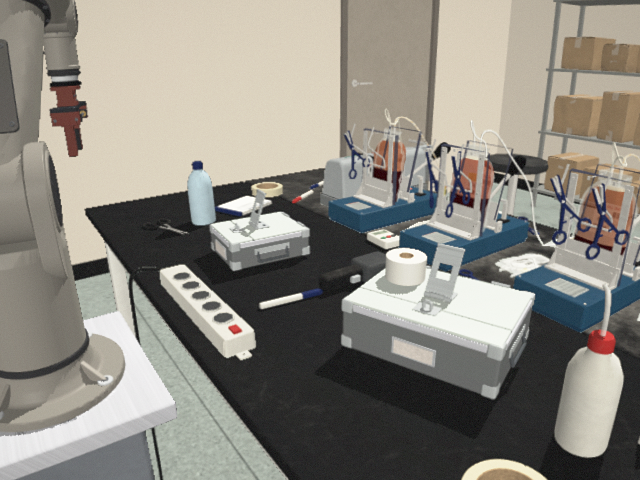

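The pictures show the narrow case on the left, with its white top's corners at about (192,192), (255,195), (249,275) and (184,271) in the top view and its hasp near (217,238). The wide case is on the right, with its hasp at (438,212). Next I check the case pose from those corners and work out the hasp angle.

```bash
cat > h.py <<'E'
import cv2,numpy as np
np.set_printoptions(precision=2,suppress=True)
def ray(f,px,z):
    R=cv2.Rodrigues(np.array(f["rvec"],float))[0];t=np.array(f["tvec"],float).ravel()
    u=cv2.undistortPoints(np.array(px,float).reshape(-1,1,2),np.array(f["intrinsics"]),np.array(f["dist_coeffs"])).reshape(-1,2)
    d=np.c_[u,np.ones(len(u))]@R;c=-R.T@t
    return c+d*((z-c[2])/d[:,2])[:,None]
E
python3 - <<'E'
from workcell import *
from h import *
f=grab_frame("top")
print(ray(f,[(192,192),(255,195),(249,275),(184,271)],72))
m=masks_of("top","narrow_case_hasp")[0];print(m["score"],m["region"].sum())
b=cv2.boundingRect(m["region"].astype(np.uint8));print(b)
im=f["img"][180:290,170:270,::-1]
cv2.imwrite("pics/crop1.png",cv2.resize(im,None,fx=5,fy=5,interpolation=cv2.INTER_CUBIC))
E
```

```text
[[599.92 308.59  72.  ]
 [591.54 156.86  72.  ]
 [401.34 170.71  72.  ]
 [411.09 326.24  72.  ]]
0.83 249
(203, 224, 22, 16)
```

View pics/crop1.png

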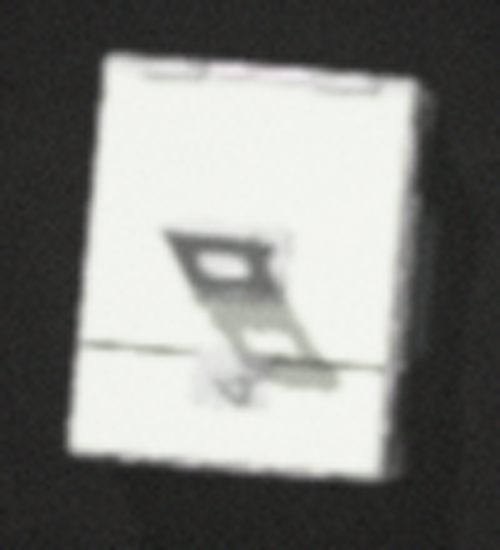

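The top's corners measure about 190 × 152 mm, so the fit is right, with a yaw of about −0.075. The hinge is near (489, 245, 77), and the leaf leans back over the lid. I'll take the shut fingers behind it at a safe height.

```bash
python3 -m creep '[[-5,-3,-3,0,0,0,0],[-10,-6,-3,0,0,-0.05,0],[-15,-9,-3,0,0,-0.1,0],[-20,-12,-3,0,0,-0.15,0],[-25,-15,-3,0,0,-0.21,0],[-30,-18,-3,0,0,-0.21,0],[-35,-21,-3,0,0,-0.21,0],[-40,-23.5,-3,0,0,-0.21,0]]' 20
```

```text
clock: 1.6
tcp_pos: [508.4, 308.7, 253.0]
orientation: [[-0.997, 0.074, 0.0], [0.074, 0.997, 0.0], [-0.0, 0.0, -1.0]]
ft_force: [-0.1, 1.3, 1.2]
gripper_width: 11.1
grasp_force: 0.0
```

```bash
python3 -m creep '[[-4,-3.5,0,0,0,0,0],[-7.4,-6.6,0,0,0,0,0],[-7.4,-6.6,0,0,0,0,0],[-7.4,-6.6,4,0,0,0,0],[-7.4,-6.6,8,0,0,0,0],[-7.4,-6.6,12,0,0,0,0],[-7.4,-6.6,12.3,0,0,0,0],[-7.4,-6.6,12.3,0,0,0,0]]'
python3 - <<'E'
from workcell import *
from h import *
for c in("top","side"):
    f=grab_frame(c)
    for n in("narrow_case_hinge","narrow_case_catch"):
        for d in landmark_of(c,n)[:1]:print(c,n,np.array(d["point"]),round(d["score"],2))
    x,y,w,h=(170,180,100,110) if c=="top" else (190,140,140,140)
    cv2.imwrite(f"pics/{c}2.png",cv2.resize(f["img"][y:y+h,x:x+w,::-1],None,fx=4,fy=4,interpolation=cv2.INTER_CUBIC))
E
```

```text
clock: 2.6
tcp_pos: [576.4, 240.1, 130.8]
orientation: [[-0.997, 0.073, 0.001], [0.073, 0.997, 0.001], [-0.001, 0.001, -1.0]]
ft_force: [-0.5, 0.3, 0.8]
gripper_width: 0.3
grasp_force: 0.0
top narrow_case_catch [447.5 250.8  84. ] 0.64
side narrow_case_hinge [483.9 245.6  75.6] 0.92
side narrow_case_catch [450.9 249.1  84.8] 0.89
```

View pics/side2.png

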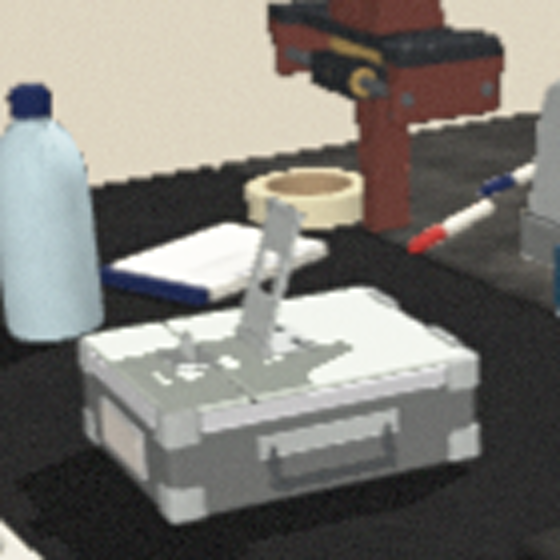

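The side view shows the shut fingers at crop (385,225), behind the leaf (tip at (285,205)) and in line with it. Now I sweep toward the catch.

```bash
python3 -m creep '[[1.5,0,0,0,0,0,0],[3,0,0,0,0,0,0],[4.5,0,0,0,0,0,0],[6,0,0,0,0,0,0],[7.5,0,0,0,0,0,0],[9,0,0,0,0,0,0],[10,0,0,0,0,0,0],[10,0,0,0,0,0,0]]'
python3 - <<'E'
from workcell import *
from h import *
f=grab_frame("side")
x,y,w,h=(190,140,140,140)
cv2.imwrite("pics/side3.png",cv2.resize(f["img"][y:y+h,x:x+w,::-1],None,fx=4,fy=4,interpolation=cv2.INTER_CUBIC))
E
```

```text
clock: 3.9
tcp_pos: [475.6, 246.7, 129.7]
orientation: [[-0.997, 0.073, -0.001], [0.073, 0.997, 0.0], [0.001, -0.0, -1.0]]
ft_force: [0.5, 0.2, 0.2]
gripper_width: 0.5
grasp_force: 0.0
```

View pics/side3.png

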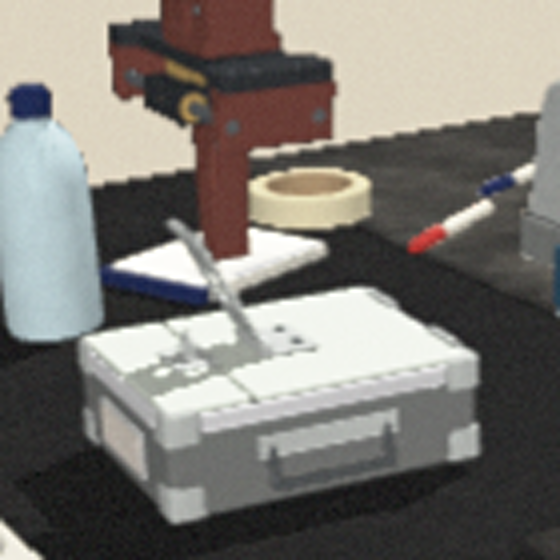

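The leaf is past upright and leaning over the catch in front of the fingers. I carry on along the arc and down.

```bash
python3 -m creep '[[1.2,0,0.3,0,0,0,0],[2.4,0,0.7,0,0,0,0],[4,0,2,0,0,0,0],[5,0,3.3,0,0,0,0],[5.4,0,4.2,0,0,0,0],[5.5,0,4.8,0,0,0,0],[5.5,0,5.1,0,0,0,0],[5.5,0,5.1,0,0,0,0]]'
python3 - <<'E'
from workcell import *
from h import *
f=grab_frame("side")
x,y,w,h=(190,140,140,140)
cv2.imwrite("pics/side4.png",cv2.resize(f["img"][y:y+h,x:x+w,::-1],None,fx=4,fy=4,interpolation=cv2.INTER_CUBIC))
E
```

```text
clock: 4.95
tcp_pos: [422.0, 250.6, 78.9]
orientation: [[-0.997, 0.074, 0.0], [0.074, 0.997, 0.0], [-0.0, 0.0, -1.0]]
ft_force: [0.2, 0.0, 1.6]
gripper_width: 0.7
grasp_force: 0.6
```

View pics/side4.png

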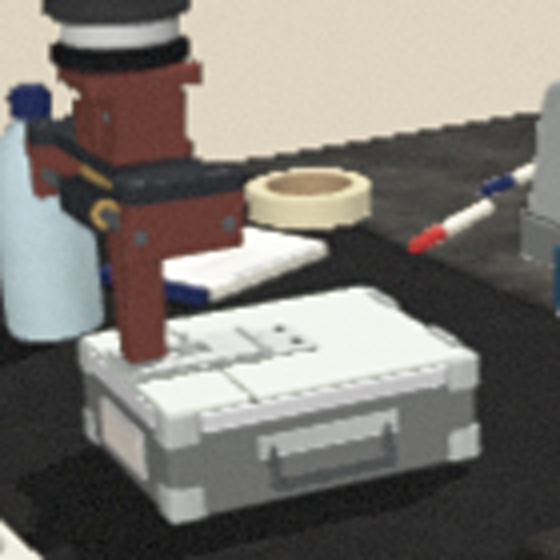

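The leaf is nearly flat, with the fingers on its solid end at crop (140,355) and little force. I press a bit more.

```bash
python3 -m creep '[[0,0,0.1,0,0,0,0],[0,0,0.2,0,0,0,0],[0,0,0.2,0,0,0,0],[0,0,0.2,0,0,0,0]]'
```

```text
clock: 5.5
tcp_pos: [422.3, 250.8, 78.3]
orientation: [[-0.997, 0.074, 0.001], [0.074, 0.997, 0.001], [-0.001, 0.001, -1.0]]
ft_force: [-5.1, -2.8, 20.3]
gripper_width: 0.7
grasp_force: 10.0
```

It now bottoms out with 20 N at z = 78.3, where a flat leaf's top should be at 78.5. I lift off and check.

```bash
python3 -m creep '[[0,0,-1,0,0,0,0],[0,0,-4,0,0,0,0],[0,0,-8,0,0,0,0],[0,0,-12,0,0,0,0],[0,0,-15,0,0,0,0],[0,0,-15,0,0,0,0],[0,0,-15,0,0,0,0],[0,0,-15,0,0,0,0]]'
python3 - <<'E'
from workcell import *
from h import *
f=grab_frame("side");print(np.array(landmark_of("side","wide_case_tip")[0]["point"]))
x,y,w,h=(190,140,140,140)
cv2.imwrite("pics/side5.png",cv2.resize(f["img"][y:y+h,x:x+w,::-1],None,fx=4,fy=4,interpolation=cv2.INTER_CUBIC))
E
```

```text
clock: 6.5
tcp_pos: [420.9, 250.1, 225.4]
orientation: [[-0.997, 0.074, -0.002], [0.074, 0.997, -0.001], [0.002, -0.002, -1.0]]
ft_force: [-0.1, -0.5, -0.0]
gripper_width: 0.5
grasp_force: 0.0
[ 582.8 -259.2  165. ]
```

View pics/side5.png

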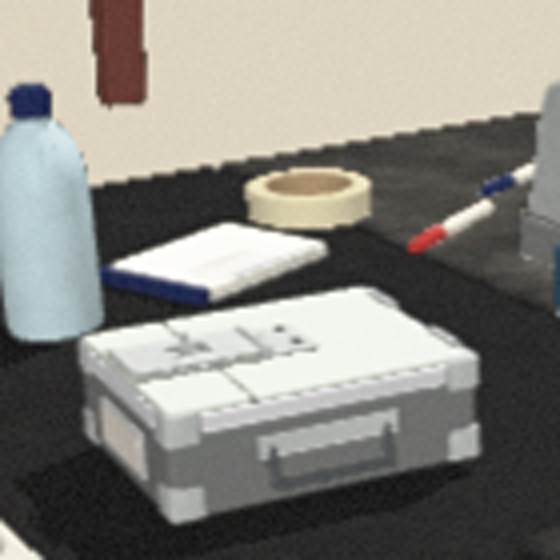

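The leaf lies flat with the staple up through its slot at crop (185,348). The fingers are clear, and the wide case's hasp tip is where it was.

```bash
python3 -c "
from workcell import *
print(hand_in())"
```

```text
the job is handed in; nothing more can be done
None
```

I closed the narrow case's hasp flat over its catch and let it go, left the wide case's hasp standing where it was, and handed the job in at about 6.5 s of the 32 s allowed; no verdict came back.

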